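# Load the tube rocker

## Task

Load both capped amber tubes from the shallow tray into the rocker, one in each cradle: slide each tube in from the open outer side of its cradle, pushing up the hinged keeper, lay it centred across the pair of V saddles, and see that the keeper has dropped fully down behind it. Do not drop the tubes, and leave the flask, the beaker and the colorimeter where they stand.

Things in the scene. Friction and masses are not known exactly. Their poses are not given: they have to be found in the camera images.
- tube_a_mid (a point): capped amber glass sample tube, a plain cylinder 30 mm in diameter, 190 mm long (round bottom, blank paper label, white screw cap 25 mm long of the same diameter), about 90 g, lying on the floor of the shallow tray. This point is the middle of its length on its axis, 15 mm above what it lies on. x runs along the tube towards the cap; its roll about x is arbitrary
- tube_b_mid (a point): the second tube, exactly like the first (either may go in either cradle); same point and axes
- cradle_front (a point): where the middle of the axis of a tube seated in the front cradle lies, 142 mm above the bench; axes as the rocker's: the tube lies along y (cap either way). The cradle is two 45-degree V saddles, 14 mm wide, centred 42 mm to either side in y; lips 16 mm from the centre plane, 5.5 mm below the seated axis. Between them all is lower than 27 mm below the axis, free for fingers at mid tube
- cradle_rear (a point): the same point of the rear cradle, 100 mm behind the front one and its mirror image. Front cradle: open side at the front, loaded moving towards rocker +x. Rear cradle: open side at the rear, loaded moving towards rocker -x. Carry the tube in level, 12 to 14 mm above its seated height (to clear the saddle lips), from about 80 mm out, then lower it; the keeper bars the way straight from above
- keeper_front (a joint): front cradle's keeper, rad: 0 = dropped on its stop, grows as lifted, to 1.3; falls by its own weight (90 g, no spring). Two bent steel strips 12 mm wide, 64 mm to either side of the cradle's middle, on one hinge rod along y, 30 mm below the seated axis and 30 mm from it towards the rocker's middle. A tube carried in lifts the strips; as it is lowered into the saddles they drop behind it
- keeper_rear (a joint): rear cradle's keeper, the mirror image, same values. Shape of either, dropped: each strip passes 20 mm above the seated axis to a lip 26 mm out from it on the open side; the lip reaches down to 2 mm above axis height, and from there a lead-in slants up and outwards to 50 mm out and 31 mm up: the tube's side pushes under this lead-in
- rocker: the tube rocker, a see-saw mixer fixed on the bench: white housing 190 x 250 mm, grey control panel on its front (-x); above it a level aluminium platform with a dark mat, 230 (x) x 190 mm (y), top 92 mm above the bench, not moving. Origin under its centre, on the bench; x from front to back, z up. It stands left or right, the tray on the other side
- tray: shallow white plastic tray, fixed, 235 (x) x 275 mm (y), rim 16 mm high, walls 4 mm, floor 4 mm thick; the two tubes lie roughly along its y, about 100 mm apart in x. Origin under its centre
- flask_mid (a point): bystander: clear stoppered volumetric flask, 84 mm wide, 214 mm tall, standing beyond the work; this point is on its axis 50 mm above the bench
- beaker_mid (a point): bystander: clear beaker, 72 mm wide, 95 mm tall, standing beyond the work; this point is its centre
- colorimeter_mid (a point): bystander: flat black instrument, 85 (x) x 140 mm (y), 52 mm tall, between the robot and the work; this point is its centre, 21 mm above the bench
Things that resemble listed ones, but are neither listed nor needed, are in the scene too. What is shaped like the part that bears tube_a_mid but purple is not meant. Leave any purple look-alike of the part that bears tube_b_mid alone.

How it is judged:
By the outcome, as a careful person would: the job done as asked, in the order asked, and still so for the second after the job is handed in, with the robot touching nothing.
It also fails if it takes over 69 s, if anything falls off the work surface, if the arm or the gripper's body presses on something with over 40 N, if the wrist force passes 120 N, or if a joint passes its speed limit or range.

## Robot

A 6-joint arm with a two-finger parallel gripper is mounted at the origin on the work surface. World frame = base frame: x ahead of the robot, y to its left, z up, the work surface at z = 0. Lengths are in mm, angles in degrees, forces in N, time in s.
With the tool pointing down it reaches from about 300 to 850 mm from the base axis. Payload 5.4 kg.
Tool frame: the origin (TCP) lies at the very end of the fingers, on their centre line; the grasp point (between the pads) lies bot.tcp_to_grasp behind it (bot.tcp_to_grasp is the distance from the TCP to the grasp point, in mm); z points along the fingers, y is the line along which they close (so a half turn about z gives the same grasp; the last joint's range is limited). The gripper opens to 85 mm and grips with 20 to 120 N. Pads are 22 mm wide; open, the fingers measure 114 mm over their backs; the gripper's body (76 mm by 85 mm) begins 54 mm behind the grasp point. The pads swing forward as they close: fully open they stand 13 mm farther back than shut.
Start: joints at [-87.84, 9.076, 91.501, -0, 79.423, -12.038], TCP at [141.008, -557.425, 231.299] pointing down, gripper open.
Joint ranges: [-166.64, 166.64], [-54.1, 131.32], [10.49, 154.53], [-73.88, 253.88], [9.74, 151.15], [-171.62, 171.62]. Speed limits (degrees/s): [147.25, 147.25, 180, 180, 180, 180].

## Interface

Orientations are given as [roll, pitch, yaw] about the fixed x, y, z axes, in that order (R = Rz(yaw) Ry(pitch) Rx(roll)).
In Python, from cell import bot gives the robot as it stands. The module is installed in compiled form; this text tells all that it offers.
- The arm moves only by the tool carry_out, never from a script. Its arguments are lists of equal length, an entry for each row: "claw": the finger opening in m, from 0 to 0.0854; "translation": the shift along the tool's x, y, z in m, a list of three; "spin": the turn about the tool's z in degrees. In form: {"claw": [claw, ...], "translation": [[x, y, z], ...], "spin": [spin, ...]}. A call has 1 to 20 rows; each row shifts and turns the commanded pose from where the row before left it, along the tool's axes as they then stand; what a row does not reach is not made up. A row lasts 1/8 s, in which the tool goes at most 62.5 mm and 10.7 degrees, less where a joint would pass 70% of its speed; a pose out of reach is approached as far as the arm can. A call is refused whole if a number of a shift passes 0.0625 or a number of a turn 10.7, either way. A call with a gripper value outside its range is refused whole. The fingers move at their own pace and stop on an object; "force" is the grip in N (left out, the last holds). Time passes only in rows, so rows that do not move let the fingers close. It gives the time, the measured TCP pose, the force, the opening and the grip force at its end, in the units of the state.
- bot.state(): the state, without advancing time (a new reading comes with each control period).
- bot.capture(name): name is "scene" or "top" or "wrist"; returns a dict with "pixels" (400x640x3 uint8, blue, green, red), "range_z" (400x640 float32, mm along the optical axis (not along the pixel's ray), 0 where there is no reading), "fx", "fy", "cx", "cy" (pixels), "R" (3x3) and "t" (3): a world point X has camera coordinates R X + t; the wrist camera has in their place "hand_eye" (4x4, takes a point from camera to tool coordinates, whose origin is the TCP and whose axes are the flange's). Camera axes: x right, y down, z forward; pixel columns grow to the right and rows downward; lengths in mm; the calibration is good to about 2 mm. A picture is of the moment at which its call begins: read the wrist's pose just before it.
- bot.finish_job(): hands the job in; it is judged then, once.
Trained networks look in a picture, given as the dict that the camera call returned (one of the last four; its "shot" number tells which), for a name from the list of things; names that differ only in an ending like _2 or _b are one class to them, and where a whole thing is asked for, a point or a joint stands for the part that bears it (a point fixed in the world has none). Each returns a list of dicts, best first, with "score" (0 to 1); they miss things now and then, are a little off and sometimes report something else, mostly with a low value. They report only what shows in the picture. A call takes as long as a camera call. They do not tell look-alikes from the thing itself.
- bot.masks_of(thing, picture): "pixels" (400x640 bool, what is visible of it).
- bot.place_of(thing, picture): "point" ([x, y, z] in mm, in world coordinates, good to about 4 mm: a listed point, or the origin of a listed thing).
The state is a dict: "t": time; "joint_positions": joint angles; "qd": joint speeds; "effort": joint torques, N m; "position": TCP position; "eef_rot": TCP orientation; "force": force on the tool from outside, world axes, zero at the start; "moment": the same for the moment, N m; "width": opening from 0.0 (shut) to 1.0 (fully open); "finger_force": force on a finger pad.
Only numpy, scipy, OpenCV 4.12 (cv2) and the standard library are available. Lean on these libraries where they do the work, as an engineer would, in place of code of your own. Each camera call takes 0.05 s, during which the arm holds its last target. There are 200 camera calls.

## Working session

There is one attempt and no reset: what is moved stays moved. The work goes in short steps, Python scripts to look and compute and a tool call to move; the robot and the scene stay as the last step left them, time stands still between calls to the robot, and variables do not carry over. Pictures are saved under pics/ and viewed, at most 10 in all, crops included, and the job is handed in when it is done.

Besides the shell and the picture viewer there is one more tool, called after ">>>" by a JSON object that holds its "fn" and its "kwargs", one argument or row to a line. carry_out: Moves the arm, as the interface text tells. Its arguments: {"type":"object","properties":{"claw":{"type":"array"},"translation":{"type":"array"},"spin":{"type":"array"},"force":{"type":"number"}},"required":["claw","translation","spin"]}

```bash
mkdir -p pics
cat > h.py <<'E'
import numpy as np, cv2
from cell import bot
def world(p,u,v,d=None):
    d=p["range_z"][v,u] if d is None else d
    c=np.array([(u-p["cx"])/p["fx"]*d,(v-p["cy"])/p["fy"]*d,d])
    return np.array(p["R"]).T@(c-np.array(p["t"]))
def cloud(p,m):
    v,u=np.nonzero(m&(p["range_z"]>0)); d=p["range_z"][v,u]
    c=np.stack([(u-p["cx"])/p["fx"]*d,(v-p["cy"])/p["fy"]*d,d],1)
    return (c-np.array(p["t"]))@np.array(p["R"])
E
python3 - <<'E'
from h import *
print(bot.state(), bot.tcp_to_grasp)
for n in("top","scene"):
    p=bot.capture(n); cv2.imwrite(f"pics/{n}1.png",p["pixels"])
    print(n)
    for th in("tube_a_mid","cradle_front","cradle_rear","rocker","tray","flask_mid","beaker_mid","colorimeter_mid"):
        try:
            for r in bot.place_of(th,p): print(th,np.round(r["point"],1),round(r["score"],2))
        except Exception as e: print(th,e)
    try:
        for r in bot.masks_of("tube_a_mid",p):
            m=r["pixels"]; P=cloud(p,m); ys,xs=np.nonzero(m)
            print("mask",round(r["score"],2),"px",xs.mean(),ys.mean(),"bgr",p["pixels"][m].mean(0).round(),"ctr",np.median(P,0).round(1),"min",np.percentile(P,2,axis=0).round(),"max",np.percentile(P,98,axis=0).round())
    except Exception as e: print(e)
E
```

```text
{'t': 0.0, 'joint_positions': array([-8.78412691e+01,  9.11314025e+00,  9.15712092e+01,  9.97519341e-04,
        7.94230505e+01, -1.20372684e+01]), 'qd': array([-0.02625724,  0.02798437,  0.12249357, -0.04316853, -0.04714859,
       -0.05915561]), 'effort': array([-2.96973913e-04, -3.95999801e+01, -3.31430984e+01, -2.85745627e-04,
        8.27525917e-03,  3.58828274e-06]), 'position': array([ 140.98034603, -556.83974818,  230.3205197 ]), 'eef_rot': array([-1.79895166e+02, -2.33566925e-02,  1.41957939e+01]), 'force': array([0.63249511, 0.02044832, 0.90263546]), 'moment': array([-0.00876102,  0.03216443, -0.01154343]), 'finger_force': 0.0, 'width': 0.9990284345582995} 18.700000000000003
top
tube_a_mid [483.9 228.2  19.8] 0.94
tube_a_mid [264.9 311.   17.1] 0.75
cradle_front [ 484.1 -211.2  145.3] 0.62
cradle_rear [ 582.1 -190.7  144. ] 0.92
rocker [ 524.6 -203.3   -2.4] 0.95
rocker [798.8 -68.3  48.2] 0.4
tray [532.9 251.6   4. ] 0.84
flask_mid [781.2  52.6  51.5] 0.8
beaker_mid [798.1 -66.8  48.6] 0.8
colorimeter_mid [364.1   5.9  20.6] 0.58
mask 0.77 px 206.6839266450917 302.98058252
[... 188 characters left out ...]
] max [497. 321.  37.]
scene
tube_a_mid [262.7 312.2  13.7] 0.96
tube_a_mid [482.  237.5  21.2] 0.58
tube_a_mid [ 528.  -202.8   -1.9] 0.4
cradle_front [ 479.5 -211.1  142.3] 0.84
cradle_rear [ 578.7 -188.   141.8] 0.66
rocker [ 526.8 -204.4   -2.9] 0.82
tray [533.3 251.2  -5. ] 0.57
tray [779.7  54.1  49. ] 0.48
flask_mid [784.1  53.8  50.6] 0.68
beaker_mid [799.  -69.4  49.6] 0.94
colorimeter_mid [365.7   5.3  18.6] 0.65
mask 0.71 px 422.03993855606757 179.3732718894009 bgr [121.  76. 104.] ctr [274.4 310.8  23.4] min [247. 226.   2.] max [296. 400.  33.]
mask 0.6 px 402.54891304347825 218.89891304347827 bgr [ 87. 107. 126.] ctr [492.5 236.4  27.7] min [473. 146.   4.] max [501. 324.  37.]
```

View pics/top1.png

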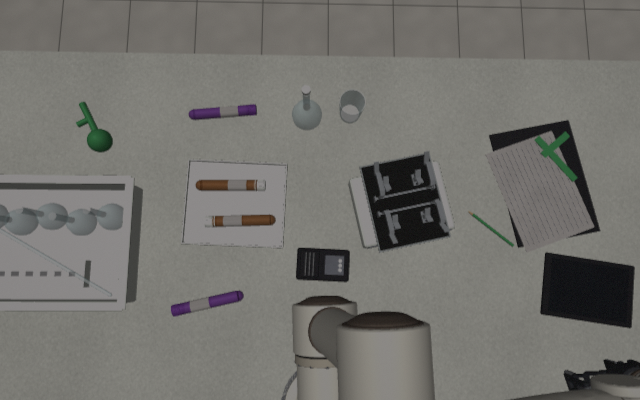

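View pics/scene1.png

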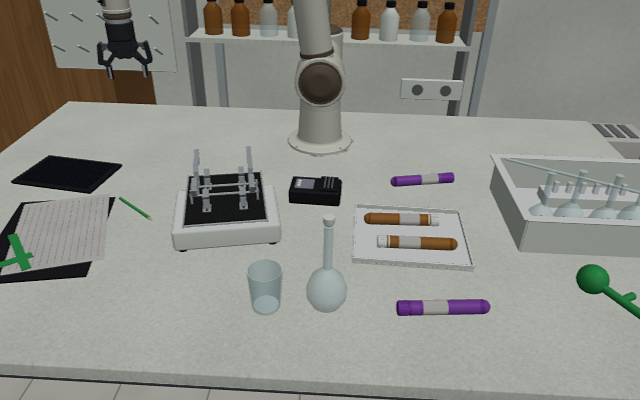

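The top image shows four tube-like things: amber at (231,185) and (240,220) inside the tray, purple at (223,112) and (207,303) outside it. The two amber ones fit the description. The rocker is at (405,200), turned about 12°. I'll confirm with an enlarged crop and measure more closely.

Run:
```python
from h import *
for n in("top","scene"):
    p=bot.capture(n); im=p["pixels"].astype(int)
    if n=="top":
        a=cv2.resize(p["pixels"][150:260,170:300],None,fx=4,fy=4,interpolation=cv2.INTER_CUBIC)
        b=cv2.resize(p["pixels"][140:260,345:460],None,fx=3,fy=3,interpolation=cv2.INTER_CUBIC)
        cv2.imwrite("pics/crop1.png",a); 
    # amber pixels
    am=((im[...,2]-im[...,0])>50)&(im[...,2]>im[...,1]+25)
    P=np.full((400,640,3),np.nan); v,u=np.nonzero(p["range_z"]>0)
    P[v,u]=cloud(p,p["range_z"]>0)
    X,Y,Z=P[...,0],P[...,1],P[...,2]
    tr=(X>400)&(X<660)&(Y>110)&(Y<400)
    hi=tr&(Z>22)&(Z<45)  # above rim
    nl,lab,st,ct=cv2.connectedComponentsWithStats(hi.astype(np.uint8))
    for i in range(1,nl):
        if st[i,4]<60: continue
        m=lab==i; q=P[m]; c,(w,h),ang=cv2.minAreaRect(q[:,:2].astype(np.float32))
        mu=q[:,:2].mean(0); d=np.linalg.svd(q[:,:2]-mu,full_matrices=False)[2][0]
        s=(q[:,:2]-mu)@d; mid=mu+d*(np.percentile(s,.5)+np.percentile(s,99.5))/2
        A=m&am; print(n,"tube px",ct[i].round(),"mid",mid.round(1),"len",np.ptp(s).round(),"yaw",(np.degrees(np.arctan2(d[1],d[0]))%180).round(1),"ztop",np.percentile(q[:,2],95).round(1),"amber ctr",P[A][:,:2].mean(0).round(1),A.sum(),"wh",round(w),round(h))
    rk=(X>380)&(X<680)&(Y>-340)&(Y<-60)
    pl=rk&(Z>86)&(Z<97)
    q=P[pl][:,:2].astype(np.float32); print(n,"platform",cv2.minAreaRect(q),np.median(P[pl][:,2]))
    hg=rk&(Z>105)&(Z<185); 
    if n=="top": np.save("rk.npy",P[hg])
    print("strips n",hg.sum(), np.percentile(P[hg][:,2],[50,99]))
    for rep in range(1):
        for th in("cradle_front","cradle_rear"): print([ (np.round(r["point"],1),round(r["score"],2)) for r in bot.place_of(th,p)])
q=np.load("rk.npy"); 
# rasterise height map in rocker frame
a=np.radians(12.5); R=np.array([[np.cos(a),-np.sin(a)],[np.sin(a),np.cos(a)]])
l=(q[:,:2]-np.array([531,-201]))@R
img=np.zeros((300,300,3),np.uint8)
for (x,y),z in zip(l,q[:,2]):
    cv2.circle(img,(int(150-y),int(150-x)),1,(0,int(255*min(1,max(0,(z-100)/80))),255-int(255*min(1,max(0,(z-100)/80)))),-1)
img=cv2.resize(img,(440,440)); c=cv2.imread("pics/crop1.png"); o=np.zeros((560,800,3),np.uint8)
b=cv2.resize(b,(360,376)); c=cv2.resize(c,(400,338)); o[:338,:400]=c; o[:440,360+0:360+0]=0; o[0:440,400:800]=cv2.resize(img,(400,440))
cv2.imwrite("pics/crop1.png",o)
```

```text
top tube px [231. 185.] mid [577.9 259.7] len 186.0 yaw 90.3 ztop 35.3 amber ctr [581.1 287. ] 130 wh 29 186
top tube px [239. 221.] mid [480.9 232. ] len 190.0 yaw 91.9 ztop 35.5 amber ctr [484.6 209. ] 150 wh 29 190
top platform ((526.8984985351562, -203.4985809326172), (230.01805114746094, 191.282470703125), 12.415319442749023) 91.61116650641976
strips n 1372 [151.7168073  172.75465098]
[(array([ 481.4, -211.4,  146.4]), 0.85)]
[(array([ 580.7, -191.3,  142. ]), 0.76)]
scene tube px [402. 217.] mid [490.2 234.4] len 190.0 yaw 91.8 ztop 36.2 amber ctr [491.6 204.7] 343 wh 28 190
scene tube px [417. 241.] mid [587.4 261.9] len 186.0 yaw 90.5 ztop 36.0 amber ctr [587.8 288.7] 386 wh 186 32
scene platform ((528.5328369140625, -200.92929077148438), (234.68649291992188, 189.0784454345703), 12.386398315429688) 93.68008866867366
strips n 1253 [134.087117   174.36704934]
[(array([ 477.7, -211.5,  143.9]), 0.72)]
[(array([ 579.7, -186.5,  141.2]), 0.63)]
```

View pics/crop1.png

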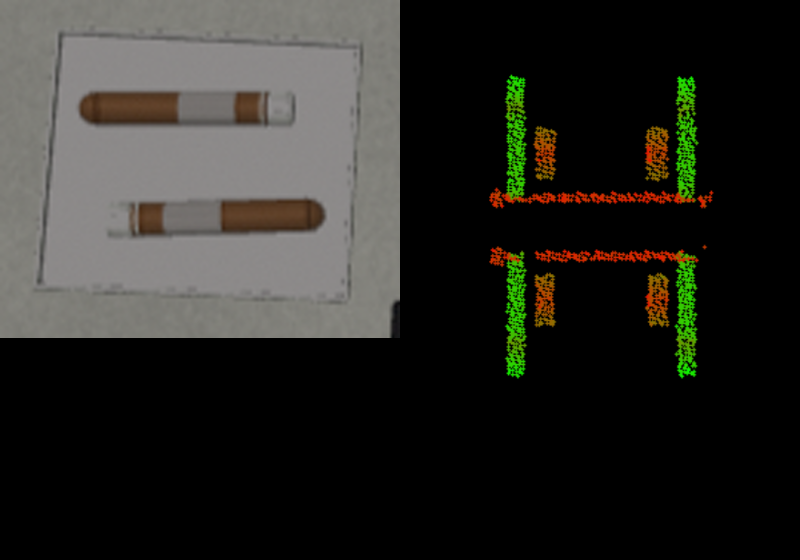

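The crop confirms two amber tubes with white caps in the tray: the rear one has its cap to the right (-y), the front one to the left. I take the rocker centre as about (527,-203) with yaw 12.4°, and its saddles sit at ±42 and ±50 as specified. Next I turn the tool and go above the tray.

>>> {"fn": "carry_out", "kwargs": {
  "claw": [0.055, 0.055, 0.055, 0.055, 0.055, 0.055, 0.055, 0.055, 0.055, 0.055, 0.055, 0.055, 0.055, 0.055, 0.055, 0.055, 0.055, 0.055, 0.055, 0.055],
  "translation": [
    [0, 0, -0.005],
    [0, 0, -0.005],
    [0, 0, -0.005],
    [0, 0, -0.005],
    [0, 0, -0.005],
    [0, 0, -0.005],
    [0, 0, -0.005],
    [0, 0, -0.005],
    [0.05, 0.0245, 0],
    [0.05, 0.0245, 0],
    [0.05, 0.0245, 0],
    [0.05, 0.0245, 0],
    [0.05, 0.0245, 0],
    [0.05, 0.0245, 0],
    [0.05, 0.0245, 0],
    [0.05, 0.0245, 0],
    [0.05, 0.0245, 0],
    [0.05, 0.0245, 0],
    [0.05, 0.0245, 0],
    [0.05, 0.0245, 0]
  ],
  "spin": [-9.5, -9.5, -9.5, -9.5, -9.5, -9.5, -9.5, -9.3, 0, 0, 0, 0, 0, 0, 0, 0, 0, 0, 0, 0],
  "force": 50
}}

```text
t: 3.8
position: [435.7, 44.4, 271.6]
eef_rot: [179.9, 0.0, 90.0]
force: [1.2, -0.6, 0.5]
width: 0.645
finger_force: 0.0
```

>>> {"fn": "carry_out", "kwargs": {
  "claw": [0.055, 0.055, 0.055, 0.055, 0.055],
  "translation": [
    [0.05, 0.0245, 0],
    [0.05, 0.0245, 0],
    [0.05, 0.0245, 0],
    [0.05, 0.0245, 0],
    [0, 0, 0]
  ],
  "spin": [0, 0, 0, 0, 0]
}}

```text
t: 4.42
position: [533.3, 245.4, 270.0]
eef_rot: [-179.9, -0.0, 90.2]
force: [-0.2, -0.9, 0.1]
width: 0.647
finger_force: 0.0
```

```bash
cat >> h.py <<'E'
from scipy.spatial.transform import Rotation as Ro
def wcloud():
    s=bot.state(); p=bot.capture("wrist"); T=np.eye(4); T[:3,:3]=Ro.from_euler("xyz",s["eef_rot"],degrees=True).as_matrix(); T[:3,3]=s["position"]
    M=T@np.array(p["hand_eye"]); p["R"]=M[:3,:3].T; p["t"]=-M[:3,:3].T@M[:3,3]
    P=np.full((400,640,3),np.nan); ok=p["range_z"]>0; P[ok]=cloud(p,ok); return s,p,P
E
python3 - <<'E'
from h import *
s,p,P=wcloud(); print(s["t"],s["position"].round(1),s["eef_rot"].round(2),s["width"],np.array(p["hand_eye"]).round(2).tolist())
cv2.imwrite("pics/w1.png",p["pixels"])
X,Y,Z=P[...,0],P[...,1],P[...,2]
print("floor z",np.nanpercentile(Z,[10,30,50]))
hi=(Z>22)&(Z<50)&(X>400)&(X<660)&(Y>110)&(Y<400)
nl,lab,st,ct=cv2.connectedComponentsWithStats(hi.astype(np.uint8))
for i in range(1,nl):
    if st[i,4]<300: continue
    q=P[lab==i]; mu=q[:,:2].mean(0); d=np.linalg.svd(q[:,:2]-mu,full_matrices=False)[2][0]; w=(q[:,:2]-mu)@d; n=np.array([-d[1],d[0]]); k=(q[:,:2]-mu)@n
    mid=mu+d*(np.percentile(w,[.3,99.7]).sum()/2)+n*np.percentile(k,[1,99]).sum()/2
    print(ct[i].round(),st[i].tolist(),"mid",mid.round(1),"len",np.ptp(w).round(1),"wid",np.ptp(k).round(1),"yaw",(np.degrees(np.arctan2(d[1],d[0]))%180).round(2),"ztop",np.percentile(q[:,2],97).round(1))
E
```

```text
4.425 [533.3 245.4 270. ] [-1.799e+02 -2.000e-02  9.022e+01] 0.6467756705577656 [[-0.0, -0.97, -0.26, 65.68], [1.0, -0.0, -0.0, 0.09], [-0.0, -0.26, 0.97, -141.77], [0.0, 0.0, 0.0, 1.0]]
floor z [-1.76642289 -0.92082522 -0.10162977]
[352. 153.] [339, 76, 28, 156, 3518] mid [581.2 262.6] len 189.1 wid 29.9 yaw 90.35 ztop 34.0
[274. 173.] [258, 102, 32, 148, 3316] mid [484.1 234.9] len 188.0 wid 29.7 yaw 92.0 ztop 34.0
```

Both tubes are confirmed by the wrist camera: length 188–189 mm, width 30, top at z 34. I'll grasp the front one first.

>>> {"fn": "carry_out", "kwargs": {
  "claw": [0.055, 0.055, 0.055, 0.055, 0.055, 0.055, 0.055, 0.055, 0.055, 0.055, 0.055],
  "translation": [
    [-0.0105, -0.049, 0],
    [0, 0, 0.05],
    [0, 0, 0.05],
    [0, 0, 0.05],
    [0, 0, 0.05],
    [0, 0, 0.03],
    [0, 0, 0.015],
    [0, 0, 0.01],
    [0, 0, 0.0075],
    [0, 0, 0],
    [0, 0, 0]
  ],
  "spin": [-1.8, 0, 0, 0, 0, 0, 0, 0, 0, 0, 0]
}}

```text
t: 5.85
position: [484.7, 232.2, 9.6]
eef_rot: [179.9, -0.0, 91.8]
force: [-0.1, 0.1, -0.4]
width: 0.643
finger_force: 0.0
```

>>> {"fn": "carry_out", "kwargs": {
  "claw": [0.055, 0.055, 0.026, 0.026, 0.026, 0.026, 0.026, 0.026, 0.026, 0.026],
  "translation": [
    [0.0027, 0, 0.0035],
    [0, 0, 0],
    [0, 0, 0],
    [0, 0, 0],
    [0, 0, 0],
    [0, 0, 0],
    [0, 0, 0],
    [0, 0, 0],
    [0, 0, 0],
    [0, 0, 0]
  ],
  "spin": [0, 0, 0, 0, 0, 0, 0, 0, 0, 0],
  "force": 50
}}

```text
t: 7.1
position: [484.2, 234.8, 5.5]
eef_rot: [180.0, -0.0, 91.8]
force: [-0.3, -0.1, 4.1]
width: 0.332
finger_force: 49.4
```

>>> {"fn": "carry_out", "kwargs": {
  "claw": [0.026, 0.026, 0.026, 0.026, 0.026, 0.026, 0.026, 0.026, 0.026, 0.026, 0.026, 0.026, 0.026, 0.026, 0.026, 0.026, 0.026, 0.026, 0.026, 0.026],
  "translation": [
    [0, 0, -0.01],
    [0, 0, -0.03],
    [0, 0, -0.05],
    [0, 0, -0.05],
    [0, 0, -0.05],
    [0, 0, -0.05],
    [-0.02, -0.005, 0],
    [-0.045, -0.0105, 0],
    [-0.045, -0.0105, 0],
    [-0.045, -0.0105, 0],
    [-0.045, -0.0105, 0],
    [-0.045, -0.0105, 0],
    [-0.045, -0.0105, 0],
    [-0.045, -0.0105, 0],
    [-0.045, -0.0105, 0],
    [-0.045, -0.0105, 0],
    [-0.039, -0.009, 0],
    [0, 0, 0],
    [0, 0, 0],
    [0, 0, 0]
  ],
  "spin": [0, 0, 0, 0, 0, 0, 0, 0, 0, 0, 0, 0, 0, 0, 0, 0, 0, -5.3, -5.3, 0]
}}

```text
t: 9.6
position: [388.9, -231.9, 243.7]
eef_rot: [-179.9, -0.1, 102.3]
force: [0.8, 0.4, -0.6]
width: 0.333
finger_force: 49.5
```

```bash
cat > seat.py <<'E'
from h import *
s,p,P=wcloud(); print(s["t"],s["position"].round(1),s["eef_rot"].round(2),s["width"],s["finger_force"],s["force"].round(1))
import sys; cv2.imwrite(f"pics/{sys.argv[1]}.png",p["pixels"]); np.save("wc.npy",P)
C=np.array([527.3,-202.6]); a=np.radians(12.4); R=np.array([[np.cos(a),-np.sin(a)],[np.sin(a),np.cos(a)]])
q=P[~np.isnan(P[...,0])]; l=(q[:,:2]-C)@R; z=q[:,2]
for nm,sx in(("front",-50),("rear",50)):
  for sy in(-42,42):
    m=(abs(l[:,0]-sx)<28)&(abs(l[:,1]-sy)<14)&(z>112)&(z<140)
    if m.sum()>20: print(nm,sy,"saddle n",m.sum(),"x",np.percentile(l[m,0],[1,99]).round(1),"y",np.percentile(l[m,1],[2,98]).round(1),"z",np.percentile(z[m],[2,98]).round(1))
  for sy in(-64,64):
    m=(abs(l[:,1]-sy)<12)&(abs(l[:,0]-sx*1.2)<60)&(z>145)&(z<200)
    if m.sum()>20: print(nm,sy,"strip n",m.sum(),"x",np.percentile(l[m,0],[1,99]).round(1),"y",np.percentile(l[m,1],[2,98]).round(1),"z",np.percentile(z[m],[2,98]).round(1))
m=(z>85)&(z<98)&(abs(l[:,0])<140)&(abs(l[:,1])<120)
if m.sum()>500: print("platform",m.sum(),np.median(z[m]).round(1),cv2.minAreaRect(l[m].astype(np.float32)))
E
python3 seat.py w2
```

```text
9.6 [ 388.9 -231.9  243.7] [-1.799e+02 -1.500e-01  1.023e+02] 0.3328009308733058 49.45900082588196 [ 0.8  0.4 -0.6]
front -42 saddle n 703 x [-65.7 -31.3] y [-48.3 -34.4] z [114.9 135.4]
front 42 saddle n 793 x [-65.8 -31.4] y [35.6 49.3] z [119.  135.8]
front -64 strip n 443 x [-78.2 -17.2] y [-67.2 -57.2] z [146.2 165.1]
front 64 strip n 1984 x [-99.7 -18.3] y [58.4 69.7] z [149.3 172.8]
rear -42 saddle n 785 x [22.3 67.8] y [-48.5 -34.3] z [112.7 135.6]
rear 42 saddle n 877 x [22.5 67.8] y [35.5 49.4] z [113.  135.6]
rear -64 strip n 2133 x [ 19.7 101.2] y [-69.4 -57.3] z [146.7 172.4]
rear 64 strip n 1939 x [19.4 88. ] y [58.8 70.2] z [147.7 165.4]
platform 33316 91.8 ((4.362556457519531, -0.0548248291015625), (226.76858520507812, 190.26943969726562), 0.27923205494880676)
```

View pics/w2.png

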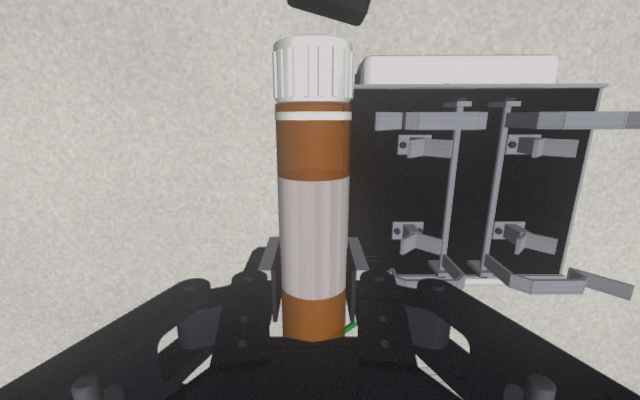

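The picture shows the tube held level at mid-length (cap at the top, about (313,70)), with the rocker to its right. The front saddles fit my estimate within 1 mm. Now I descend outside the front cradle.

>>> {"fn": "carry_out", "kwargs": {
  "claw": [0.026, 0.026, 0.026, 0.026, 0.026],
  "translation": [
    [-0.0005, 0, 0.03],
    [0, 0, 0.04],
    [0, 0, 0.032],
    [0, 0, 0],
    [0, 0, 0]
  ],
  "spin": [0, 0, 0, 0, 0]
}}

```text
t: 10.28
position: [390.6, -233.4, 144.5]
eef_rot: [180.0, 0.1, 102.4]
force: [0.1, 0.4, 0.3]
width: 0.332
finger_force: 49.5
```

>>> {"fn": "carry_out", "kwargs": {
  "claw": [0.026, 0.026, 0.026, 0.026, 0.026, 0.026, 0.026],
  "translation": [
    [0.001, 0.01, 0.002],
    [0, 0.012, 0],
    [0, 0.012, 0],
    [0, 0.012, 0],
    [0, 0.012, 0],
    [0, 0, 0],
    [0, 0, 0]
  ],
  "spin": [0, 0, 0, 0, 0, 0, 0]
}}

```text
t: 11.15
position: [446.4, -219.4, 141.1]
eef_rot: [-180.0, -0.0, 102.4]
force: [-0.6, 0.4, -0.1]
width: 0.327
finger_force: 49.5
```

>>> {"fn": "carry_out", "kwargs": {
  "claw": [0.026, 0.026, 0.026, 0.026, 0.026, 0.026],
  "translation": [
    [0, 0.009, -0.0005],
    [0, 0.009, 0],
    [0, 0.009, 0],
    [0, 0.0065, 0],
    [0, 0, 0],
    [0, 0, 0]
  ],
  "spin": [0, 0, 0, 0, 0, 0]
}}

```text
t: 11.9
position: [479.2, -212.2, 141.7]
eef_rot: [-180.0, -0.0, 102.4]
force: [-0.7, -0.7, -1.5]
width: 0.336
finger_force: 49.5
```

Run:
```python
from h import *
ps=[bot.state()["position"] for _ in range(1)]; s,p,P=wcloud(); print(s["position"],s["force"])
cv2.imwrite("pics/w3.png",p["pixels"])
q=bot.capture("scene"); cv2.imwrite("pics/s3.png",cv2.resize(q["pixels"][140:260,150:300],(800,600)))
```

```text
[ 479.22448509 -212.22993163  141.7123947 ] [-0.66744498 -0.72673028 -1.49261202]
```

View pics/w3.png

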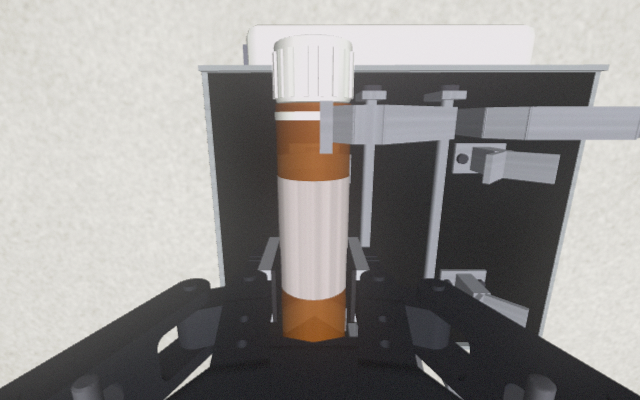

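The tube is over the saddles and the keeper strip is riding on top of it at (335,125). Lowering now.

>>> {"fn": "carry_out", "kwargs": {
  "claw": [0.026, 0.026, 0.026, 0.026, 0.026, 0.026, 0.026],
  "translation": [
    [0, 0, 0.004],
    [0, 0, 0.004],
    [0, 0, 0.003],
    [0, 0, 0.0015],
    [0, 0, 0.0005],
    [0, 0, 0],
    [0, 0, 0]
  ],
  "spin": [0, 0, 0, 0, 0, 0, 0]
}}

```text
t: 12.88
position: [479.4, -212.3, 128.9]
eef_rot: [180.0, 0.0, 102.4]
force: [-0.2, 0.2, -0.5]
width: 0.337
finger_force: 49.6
```

>>> {"fn": "carry_out", "kwargs": {
  "claw": [0.026, 0.026, 0.026],
  "translation": [
    [0, 0, 0.001],
    [0, 0, 0],
    [0, 0, 0]
  ],
  "spin": [0, 0, 0]
}}

```text
t: 13.25
position: [479.6, -212.4, 128.5]
eef_rot: [180.0, 0.0, 102.4]
force: [-0.5, 2.6, 5.1]
width: 0.334
finger_force: 50.1
```

>>> {"fn": "carry_out", "kwargs": {
  "claw": [0.036, 0.042, 0.05, 0.055, 0.055, 0.055, 0.055, 0.055, 0.055, 0.055, 0.055],
  "translation": [
    [0, 0, 0],
    [0, 0, 0],
    [0, 0, 0],
    [0, 0, 0],
    [0, 0, -0.01],
    [0, 0, -0.02],
    [0, 0, -0.03],
    [0, 0, -0.03],
    [0, 0, -0.03],
    [0, 0, 0],
    [0, 0, 0]
  ],
  "spin": [0, 0, 0, 0, 0, 0, 0, 0, 0, 0, 0]
}}

```text
t: 14.62
position: [479.0, -212.1, 247.2]
eef_rot: [-180.0, -0.0, 102.4]
force: [-0.5, 1.4, -0.2]
width: 0.646
finger_force: 0.0
```

```bash
python3 seat.py w4
python3 - <<'E'
import numpy as np
P=np.load("wc.npy"); C=np.array([528.,-201.9]); a=np.radians(12.4); R=np.array([[np.cos(a),-np.sin(a)],[np.sin(a),np.cos(a)]])
q=P[~np.isnan(P[...,0])]; l=(q[:,:2]-C)@R; z=q[:,2]
m=(abs(l[:,0]+50)<18)&(abs(l[:,1])<110)&(z>148)&(z<158.5)&~((abs(abs(l[:,1])-64)<9))
print("tube",m.sum(),np.percentile(l[m],[1,50,99],axis=0).round(1).tolist(),"top",np.percentile(z[m],98))
for y in(-64,64):
  m=(abs(l[:,1]-y)<6)&(z>158)
  for x0 in range(-105,-15,10):
    k=m&(abs(l[:,0]-x0)<5)
    if k.sum()>5: print(y,x0,np.median(z[k]).round(1),end="; ")
E
```

```text
14.625 [ 479.  -212.1  247.2] [-1.7997e+02 -4.0000e-02  1.0240e+02] 0.6459895100389944 0.0 [-0.5  1.4 -0.2]
front -42 saddle n 83 x [-66.1 -30.8] y [-48.1 -34.5] z [132.6 136.5]
front 42 saddle n 71 x [-65.6 -31.3] y [35.8 49.3] z [133.  136.1]
front -64 strip n 1942 x [-95.1 -17.7] y [-69.6 -52.9] z [147.2 169. ]
front 64 strip n 2721 x [-99.1 -18.2] y [53.  74.9] z [148.2 172.5]
rear -42 saddle n 718 x [22.4 68.5] y [-48.1 -34.1] z [113.1 135.4]
rear 42 saddle n 834 x [22.2 68.6] y [35.1 50. ] z [113.2 135.4]
rear -64 strip n 1032 x [ 47.3 101.8] y [-68.7 -57.1] z [147.2 172.8]
rear 64 strip n 2315 x [ 19.9 101.4] y [58.8 69.9] z [151.1 172.6]
platform 29554 91.7 ((1.7078781127929688, 0.26634979248046875), (189.0900115966797, 230.7063446044922), 89.96397399902344)
tube 5874 [[-62.2, -87.6], [-49.4, 12.6], [-36.3, 91.4]] top 157.0043856824568
-64 -95 167.0; -64 -85 160.5; -64 -75 160.9; -64 -65 164.0; -64 -55 164.0; -64 -45 164.1; -64 -35 164.0; -64 -25 161.3; 64 -105 171.9; 64 -95 168.7; 64 -85 160.3; 64 -75 161.0; 64 -65 164.1; 64 -55 164.2; 64 -45 164.0; 64 -35 164.1; 64 -25 161.4;
```

View pics/w4.png

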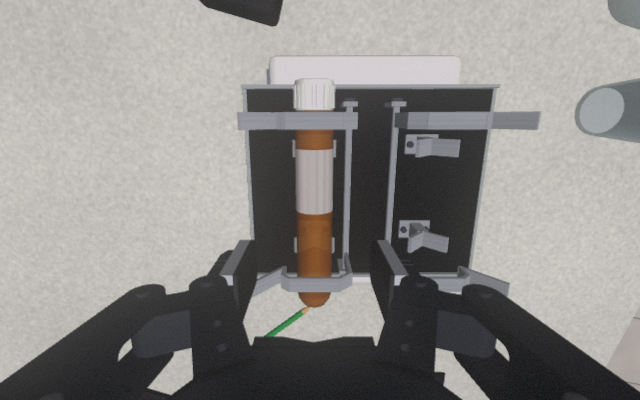

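The first tube is seated: its top is at z 157 as expected, and both keeper strips lie flat at 164, down behind it. Going for the second tube.

>>> {"fn": "carry_out", "kwargs": {
  "claw": [0.055, 0.055, 0.055, 0.055, 0.055, 0.055, 0.055, 0.055, 0.055, 0.055, 0.055, 0.055, 0.055, 0.055, 0.055, 0.055, 0.055, 0.055, 0.055, 0.055],
  "translation": [
    [0, 0, 0],
    [0, 0, 0],
    [0.02, 0.0047, 0],
    [0.045, 0.01, 0],
    [0.045, 0.01, 0],
    [0.045, 0.01, 0],
    [0.045, 0.01, 0],
    [0.045, 0.01, 0],
    [0.045, 0.01, 0],
    [0.045, 0.01, 0],
    [0.045, 0.01, 0],
    [0.045, 0.01, 0],
    [0.045, 0.01, 0],
    [0.0045, 0, 0],
    [0, 0, 0.05],
    [0, 0, 0.05],
    [0, 0, 0.05],
    [0, 0, 0.05],
    [0, 0, 0.02],
    [0, 0, 0]
  ],
  "spin": [6, 6.1, 0, 0, 0, 0, 0, 0, 0, 0, 0, 0, 0, 0, 0, 0, 0, 0, 0, 0]
}}

```text
t: 17.18
position: [580.4, 262.5, 26.8]
eef_rot: [-179.8, 0.0, 90.3]
force: [-0.8, -0.2, 0.3]
width: 0.642
finger_force: 0.0
```

>>> {"fn": "carry_out", "kwargs": {
  "claw": [0.055, 0.055, 0.055, 0.055, 0.026, 0.026, 0.026, 0.026, 0.026, 0.026, 0.026],
  "translation": [
    [0, 0.0005, 0.01],
    [0, 0, 0.0075],
    [0, 0, 0.003],
    [0, 0, 0],
    [0, 0, 0],
    [0, 0, 0],
    [0, 0, 0],
    [0, 0, 0],
    [0, 0, 0],
    [0, 0, 0],
    [0, 0, 0]
  ],
  "spin": [0, 0, 0, 0, 0, 0, 0, 0, 0, 0, 0],
  "force": 50
}}

```text
t: 18.55
position: [582.5, 262.9, 7.9]
eef_rot: [179.9, -0.0, 90.3]
force: [-0.2, -0.2, 5.7]
width: 0.334
finger_force: 49.7
```

>>> {"fn": "carry_out", "kwargs": {
  "claw": [0.026, 0.026, 0.026, 0.026, 0.026, 0.026, 0.026, 0.026, 0.026, 0.026, 0.026, 0.026, 0.026, 0.026, 0.026, 0.026, 0.026, 0.026, 0.026, 0.026],
  "translation": [
    [0, 0, -0.01],
    [0, 0, -0.03],
    [0, 0, -0.05],
    [0, 0, -0.05],
    [0, 0, -0.05],
    [0, 0, -0.05],
    [-0.02, 0.0037, 0],
    [-0.045, 0.0083, 0],
    [-0.045, 0.0083, 0],
    [-0.045, 0.0083, 0],
    [-0.045, 0.0083, 0],
    [-0.045, 0.0083, 0],
    [-0.045, 0.0083, 0],
    [-0.045, 0.0083, 0],
    [-0.045, 0.0083, 0],
    [-0.045, 0.0083, 0],
    [-0.01, 0.0018, 0],
    [0, 0, 0],
    [0, 0, 0],
    [0, 0, 0]
  ],
  "spin": [0, 0, 0, 0, 0, 0, 0, 0, 0, 0, 0, 0, 0, 0, 0, 0, 0, -6, -6.1, 0]
}}

```text
t: 21.05
position: [663.8, -171.1, 246.1]
eef_rot: [-179.9, -0.1, 102.4]
force: [0.5, -0.7, -0.9]
width: 0.331
finger_force: 49.6
```

>>> {"fn": "carry_out", "kwargs": {
  "claw": [0.026, 0.026],
  "translation": [
    [0, 0, 0],
    [0, 0, 0]
  ],
  "spin": [0, 0]
}}

```text
t: 21.3
position: [664.4, -171.5, 247.1]
eef_rot: [-180.0, -0.0, 102.4]
force: [-0.5, 0.3, -1.2]
width: 0.332
finger_force: 49.6
```

```bash
python3 seat.py w5
python3 - <<'E'
import numpy as np
from h import bot
s=bot.state(); P=np.load("wc.npy"); q=P[~np.isnan(P[...,0])]; t=s["position"]
# held tube in rocker axes about TCP
a=np.radians(12.4); R=np.array([[np.cos(a),-np.sin(a)],[np.sin(a),np.cos(a)]])
l=(q[:,:2]-t[:2])@R; z=q[:,2]-t[2]
m=(abs(l[:,0])<17)&(l[:,1]>25)&(l[:,1]<110)&(z>0)&(z<45)
print("cap end",np.percentile(l[m,1],99.5).round(1),"top rel TCP",[np.percentile(z[m&(abs(l[:,1]-y)<8)],97).round(1) for y in(35,50,65,80)])
E
```

```text
21.3 [ 664.4 -171.5  247.1] [-1.7998e+02 -2.0000e-02  1.0236e+02] 0.3315840930546507 49.55468952655792 [-0.5  0.3 -1.2]
front -42 saddle n 239 x [-47.5 -30.5] y [-54.6 -29.7] z [112.9 139.9]
front 42 saddle n 254 x [-43.9 -30.5] y [29.4 54.3] z [112.5 139.9]
front -64 strip n 2470 x [-97.5 -16.5] y [-69.5 -53.4] z [146.1 171.9]
front 64 strip n 2458 x [-84.3 -16.4] y [52.9 74.9] z [146.6 165.2]
rear -42 saddle n 783 x [22.3 68.9] y [-51.4 -32.3] z [112.3 135.6]
rear 42 saddle n 889 x [22.3 69. ] y [33.2 52.1] z [112.4 135.5]
rear -64 strip n 529 x [20.4 80.7] y [-66.1 -57. ] z [145.9 165.2]
rear 64 strip n 1957 x [ 21.2 102.5] y [58.9 70.4] z [149.5 172.7]
platform 24936 91.8 ((-3.7716598510742188, 0.189910888671875), (189.0052032470703, 221.4146270751953), 89.95817565917969)
cap end 92.8 top rel TCP [np.float64(25.7), np.float64(25.8), np.float64(25.8), np.float64(25.6)]
```

The held tube is level, with its axis 11 mm above the TCP, so I carry it in at TCP z 144 and seat it at about 131.

>>> {"fn": "carry_out", "kwargs": {
  "claw": [0.026, 0.026, 0.026, 0.026, 0.026, 0.026],
  "translation": [
    [0, 0, 0.03],
    [0, 0, 0.04],
    [0, 0, 0.025],
    [0, 0, 0.008],
    [0, 0, 0],
    [0, 0, 0]
  ],
  "spin": [0, 0, 0, 0, 0, 0]
}}

```text
t: 22.1
position: [665.6, -172.3, 146.3]
eef_rot: [179.9, 0.1, 102.4]
force: [-0.4, -0.5, -1.4]
width: 0.331
finger_force: 49.6
```

>>> {"fn": "carry_out", "kwargs": {
  "claw": [0.026, 0.026, 0.026, 0.026, 0.026, 0.026, 0.026],
  "translation": [
    [0, -0.01, 0],
    [0, -0.012, 0],
    [0, -0.012, 0],
    [0, -0.012, 0],
    [0, -0.01, 0],
    [0, 0, 0],
    [0, 0, 0]
  ],
  "spin": [0, 0, 0, 0, 0, 0, 0]
}}

```text
t: 22.98
position: [610.0, -183.8, 144.4]
eef_rot: [180.0, 0.0, 102.4]
force: [0.5, 0.5, -1.2]
width: 0.324
finger_force: 49.5
```

>>> {"fn": "carry_out", "kwargs": {
  "claw": [0.026, 0.026, 0.026, 0.026, 0.026, 0.026],
  "translation": [
    [0, -0.009, 0],
    [0, -0.009, 0],
    [0, -0.009, 0],
    [0, -0.0065, 0],
    [0, 0, 0],
    [0, 0, 0]
  ],
  "spin": [0, 0, 0, 0, 0, 0]
}}

```text
t: 23.72
position: [577.2, -191.1, 144.4]
eef_rot: [180.0, 0.0, 102.4]
force: [-0.2, -0.8, -0.3]
width: 0.331
finger_force: 49.5
```

>>> {"fn": "carry_out", "kwargs": {
  "claw": [0.026, 0.026, 0.026, 0.026, 0.026, 0.026, 0.026],
  "translation": [
    [0, 0, 0.004],
    [0, 0, 0.004],
    [0, 0, 0.003],
    [0, 0, 0.001],
    [0, 0, 0],
    [0, 0, 0],
    [0, 0, 0]
  ],
  "spin": [0, 0, 0, 0, 0, 0, 0]
}}

```text
t: 24.6
position: [577.2, -191.1, 132.5]
eef_rot: [180.0, 0.0, 102.4]
force: [0.3, -0.4, -0.7]
width: 0.331
finger_force: 49.5
```

>>> {"fn": "carry_out", "kwargs": {
  "claw": [0.026, 0.026, 0.026, 0.026],
  "translation": [
    [0, 0, 0.001],
    [0, 0, 0.0005],
    [0, 0, 0],
    [0, 0, 0]
  ],
  "spin": [0, 0, 0, 0]
}}

```text
t: 25.1
position: [577.2, -191.1, 130.9]
eef_rot: [180.0, 0.0, 102.4]
force: [0.5, -0.8, -0.6]
width: 0.33
finger_force: 49.7
```

>>> {"fn": "carry_out", "kwargs": {
  "claw": [0.026, 0.026, 0.026],
  "translation": [
    [0, 0, 0.001],
    [0, 0, 0],
    [0, 0, 0]
  ],
  "spin": [0, 0, 0]
}}

```text
t: 25.48
position: [577.3, -191.1, 130.8]
eef_rot: [180.0, 0.0, 102.4]
force: [-2.0, 1.4, 4.8]
width: 0.329
finger_force: 50.3
```

Contact at the expected height. Releasing and backing up.

>>> {"fn": "carry_out", "kwargs": {
  "claw": [0.036, 0.042, 0.05, 0.055, 0.055, 0.055, 0.055, 0.055, 0.055, 0.055, 0.055],
  "translation": [
    [0, 0, 0],
    [0, 0, 0],
    [0, 0, 0],
    [0, 0, 0],
    [0, 0, -0.01],
    [0, 0, -0.02],
    [0, 0, -0.03],
    [0, 0, -0.03],
    [0, 0, -0.03],
    [0, 0, 0],
    [0, 0, 0]
  ],
  "spin": [0, 0, 0, 0, 0, 0, 0, 0, 0, 0, 0]
}}

```text
t: 26.85
position: [577.0, -190.9, 249.8]
eef_rot: [-180.0, -0.0, 102.4]
force: [-0.8, -0.5, 0.2]
width: 0.642
finger_force: 0.0
```

```bash
python3 seat.py w6 | head -1
python3 - <<'E'
import numpy as np
P=np.load("wc.npy"); C=np.array([528.,-201.9]); a=np.radians(12.4); R=np.array([[np.cos(a),-np.sin(a)],[np.sin(a),np.cos(a)]])
q=P[~np.isnan(P[...,0])]; l=(q[:,:2]-C)@R; z=q[:,2]
for s in(-1,1):
  m=(abs(l[:,0]-50*s)<18)&(abs(l[:,1])<110)&(z>140)&(z<158.5)&~((abs(abs(l[:,1])-64)<9))
  print("tube",s,m.sum(),np.percentile(l[m],[.5,50,99.5],axis=0).round(1).tolist(),"top",np.percentile(z[m],98).round(1))
  for y in(-64,64):
    m=(abs(l[:,1]-y)<6)&(z>158)
    print(y,[(x0,np.median(z[k]).round(1)) for x0 in range(20,110,10) if (k:=m&(abs(l[:,0]-s*x0)<5)).sum()>5])
E
```

```text
26.85 [ 577.  -190.9  249.8] [-180.    -0.   102.4] 0.6424227544506451 0.0 [-0.8 -0.5  0.2]
tube -1 6363 [[-62.3, -54.2], [-44.4, 17.6], [-33.9, 92.1]] top 157.0
-64 [(40, np.float64(163.9)), (50, np.float64(164.0)), (60, np.float64(164.2)), (70, np.float64(163.8)), (80, np.float64(158.6)), (90, np.float64(163.7)), (100, np.float64(171.4))]
64 [(20, np.float64(205.3)), (30, np.float64(164.1)), (40, np.float64(164.2)), (50, np.float64(164.2)), (60, np.float64(164.2)), (70, np.float64(163.8)), (80, np.float64(158.8)), (90, np.float64(163.9)), (100, np.float64(171.6))]
tube 1 6601 [[35.9, -93.1], [50.8, 7.4], [65.6, 92.3]] top 156.9
-64 []
64 []
```

View pics/w6.png

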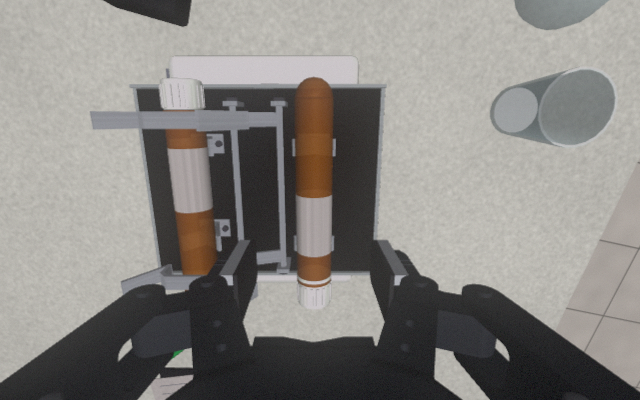

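Tube 2 is seated (top at 157, centred), but the rear keeper isn't over it. In the picture its strips run from the rod at (280,118) towards the middle, so it seems to have been tipped past balance and stayed up. Checking in the scene view.

Run:
```python
from h import *
q=bot.capture("scene"); cv2.imwrite("pics/s7.png",cv2.resize(q["pixels"][120:260,140:315],(800,600),interpolation=cv2.INTER_CUBIC))
C=np.array([528.,-201.9]); a=np.radians(12.4); R=np.array([[np.cos(a),-np.sin(a)],[np.sin(a),np.cos(a)]])
def show(P,n):
    l=(P[:,:2]-C)@R; z=P[:,2]
    for y in(-64,64):
        m=(abs(l[:,1]-y)<7)&(abs(l[:,0])<60)&(z>166)&(z<215)
        print(n,y,m.sum(),[(z0,np.median(l[k,0]).round(1),k.sum()) for z0 in range(168,215,6) if (k:=m&(abs(z-z0)<3)).sum()>3])
show(cloud(q,q["range_z"]>0),"scene"); P=np.load("wc.npy"); show(P[~np.isnan(P[...,0])],"wrist")
```

```text
scene -64 104 [(168, np.float64(-52.3), np.int64(6)), (174, np.float64(2.6), np.int64(10)), (180, np.float64(2.5), np.int64(14)), (186, np.float64(-0.1), np.int64(15)), (192, np.float64(-5.7), np.int64(17)), (198, np.float64(-9.0), np.int64(21)), (204, np.float64(-14.0), np.int64(19))]
scene 64 92 [(168, np.float64(-47.7), np.int64(4)), (180, np.float64(1.8), np.int64(19)), (186, np.float64(-3.1), np.int64(12)), (192, np.float64(-5.4), np.int64(18)), (198, np.float64(-8.7), np.int64(19)), (204, np.float64(-15.2), np.int64(16))]
wrist -64 68 [(174, np.float64(5.8), np.int64(44)), (180, np.float64(3.9), np.int64(24))]
wrist 64 1061 [(174, np.float64(5.5), np.int64(79)), (180, np.float64(2.3), np.int64(158)), (186, np.float64(-1.9), np.int64(174)), (192, np.float64(-6.0), np.int64(183)), (198, np.float64(-10.1), np.int64(211)), (204, np.float64(-14.5), np.int64(256))]
```

View pics/s7.png

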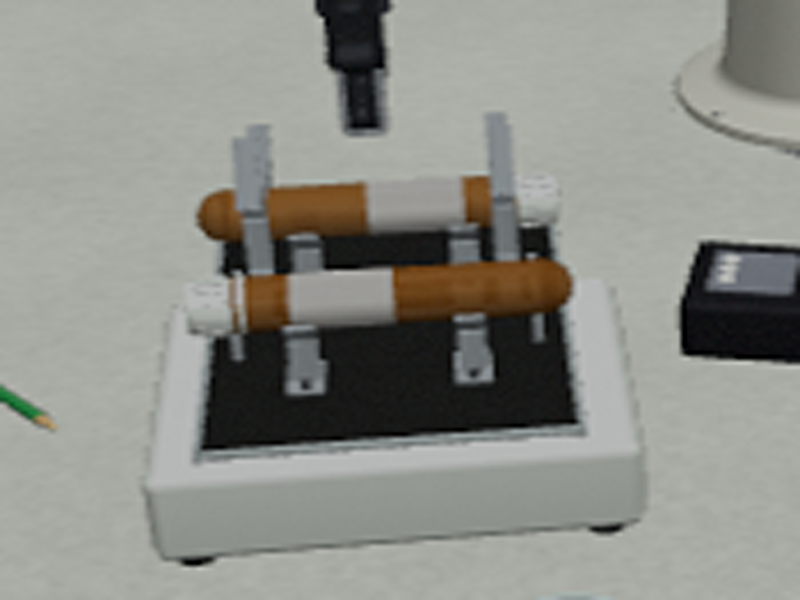

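The rear keeper rests at its upper stop (lip at local x≈4, z≈174; tip at x≈-17, z≈205), past its balance point. Its lip arc clears the seated tube by about 7 mm. I can therefore nudge one strip outward from the inner side with closed fingers, well above everything else, and it will fall shut.

>>> {"fn": "carry_out", "kwargs": {
  "claw": [0, 0, 0, 0, 0, 0, 0, 0, 0, 0],
  "translation": [
    [0, 0, 0],
    [0.016, -0.026, 0],
    [0.016, -0.026, 0],
    [0.016, -0.026, 0],
    [0.016, -0.027, 0],
    [0, 0, 0],
    [0, 0, 0.03],
    [0, 0, 0.025],
    [0, 0, 0.01],
    [0, 0, 0]
  ],
  "spin": [0, 0, 0, 0, 0, 0, 0, 0, 0, 0],
  "force": 20
}}

```text
t: 28.2
position: [460.9, -151.1, 184.4]
eef_rot: [-180.0, -0.0, 102.4]
force: [0.5, 0.3, -0.0]
width: -0.003
finger_force: 0.0
```

>>> {"fn": "carry_out", "kwargs": {
  "claw": [0, 0, 0, 0, 0, 0],
  "translation": [
    [0, 0.01, 0],
    [0, 0.01, 0],
    [0, 0.01, 0],
    [0, 0.01, 0],
    [0, 0.005, 0],
    [0, 0, 0]
  ],
  "spin": [0, 0, 0, 0, 0, 0]
}}

```text
t: 28.95
position: [505.0, -141.3, 184.7]
eef_rot: [-180.0, -0.0, 102.4]
force: [-0.4, -0.0, -0.1]
width: 0.002
finger_force: 0.1
```

>>> {"fn": "carry_out", "kwargs": {
  "claw": [0, 0, 0, 0, 0, 0, 0, 0],
  "translation": [
    [0, 0.008, 0],
    [0, 0.008, 0],
    [0, 0.008, 0],
    [0, 0.008, 0],
    [0, 0.008, 0],
    [0, 0.005, 0],
    [0, 0, 0],
    [0, 0, 0]
  ],
  "spin": [0, 0, 0, 0, 0, 0, 0, 0]
}}

```text
t: 29.95
position: [548.5, -131.7, 184.6]
eef_rot: [-180.0, -0.0, 102.4]
force: [-0.3, -0.6, -0.7]
width: 0.002
finger_force: 0.0
```

```bash
cat > chk.py <<'E'
from h import *
import sys
q=bot.capture("scene"); cv2.imwrite(f"pics/{sys.argv[1]}.png",cv2.resize(q["pixels"][120:260,140:315],(800,600),interpolation=cv2.INTER_CUBIC))
P=cloud(q,q["range_z"]>0)
C=np.array([528.,-201.9]); a=np.radians(12.4); R=np.array([[np.cos(a),-np.sin(a)],[np.sin(a),np.cos(a)]])
l=(P[:,:2]-C)@R; z=P[:,2]; print(bot.state()["t"])
for y in(-64,64):
    print(y,[(x0,np.median(z[k]).round(1)) for x0 in range(-110,111,10) if (k:=(abs(l[:,1]-y)<6)&(z>158)&(z<215)&(abs(l[:,0]-x0)<5)).sum()>2])
E
python3 chk.py s8
```

```text
30.0
-64 [(-100, np.float64(171.2)), (-90, np.float64(165.6)), (-80, np.float64(160.8)), (-70, np.float64(164.9)), (-60, np.float64(166.0)), (-50, np.float64(165.2)), (-40, np.float64(166.4)), (-30, np.float64(164.9)), (-20, np.float64(161.9)), (30, np.float64(164.9)), (40, np.float64(166.0)), (50, np.float64(165.3)), (60, np.float64(165.7)), (70, np.float64(164.8)), (80, np.float64(162.6)), (90, np.float64(160.6)), (100, np.float64(171.4))]
64 [(30, np.float64(166.4)), (40, np.float64(188.0)), (50, np.float64(201.6)), (60, np.float64(165.7)), (70, np.float64(164.9)), (80, np.float64(163.5)), (90, np.float64(161.6)), (100, np.float64(172.7))]
```

The rear keeper has fallen flat, with its profile now matching the front one. I'll retreat upward and check once more.

>>> {"fn": "carry_out", "kwargs": {
  "claw": [0, 0, 0, 0, 0, 0, 0, 0],
  "translation": [
    [0, 0, -0.03],
    [0, 0, -0.04],
    [0, 0, -0.03],
    [0.05, 0, 0],
    [0.05, 0, 0],
    [0.05, 0, 0],
    [0, 0, 0],
    [0, 0, 0]
  ],
  "spin": [0, 0, 0, 0, 0, 0, 0, 0]
}}

```text
t: 31.0
position: [516.6, 14.2, 284.9]
eef_rot: [180.0, 0.0, 102.4]
force: [0.1, -1.4, -0.5]
width: 0.002
finger_force: 0.0
```

```bash
python3 chk.py s9
python3 - <<'E'
from h import *
p=bot.capture("top")
for th in("flask_mid","beaker_mid","colorimeter_mid"): print(th,[(np.round(r["point"],1),round(r["score"],2)) for r in bot.place_of(th,p)][:1])
E
```

```text
31.05
-64 [(-100, np.float64(171.8)), (-90, np.float64(164.4)), (-70, np.float64(166.5)), (-60, np.float64(166.2)), (-50, np.float64(166.5)), (-40, np.float64(166.2)), (-30, np.float64(165.3)), (-20, np.float64(160.1)), (30, np.float64(164.5)), (40, np.float64(166.1)), (50, np.float64(165.9)), (60, np.float64(165.9)), (70, np.float64(163.9)), (90, np.float64(160.8)), (100, np.float64(173.0))]
64 [(-100, np.float64(172.0)), (-90, np.float64(165.0)), (-80, np.float64(163.9)), (-70, np.float64(164.6)), (-60, np.float64(166.9)), (-50, np.float64(165.6)), (-40, np.float64(165.7)), (-30, np.float64(164.0)), (-20, np.float64(160.5)), (30, np.float64(165.7)), (40, np.float64(166.7)), (50, np.float64(166.3)), (60, np.float64(165.4)), (70, np.float64(164.3)), (90, np.float64(162.6)), (100, np.float64(173.4))]
flask_mid [(array([783.2,  54. ,  52.9]), 0.83)]
beaker_mid [(array([796.5, -66.8,  46. ]), 0.76)]
colorimeter_mid [(array([ 584.9, -192.1,  143.8]), 0.54)]
```

View pics/s9.png

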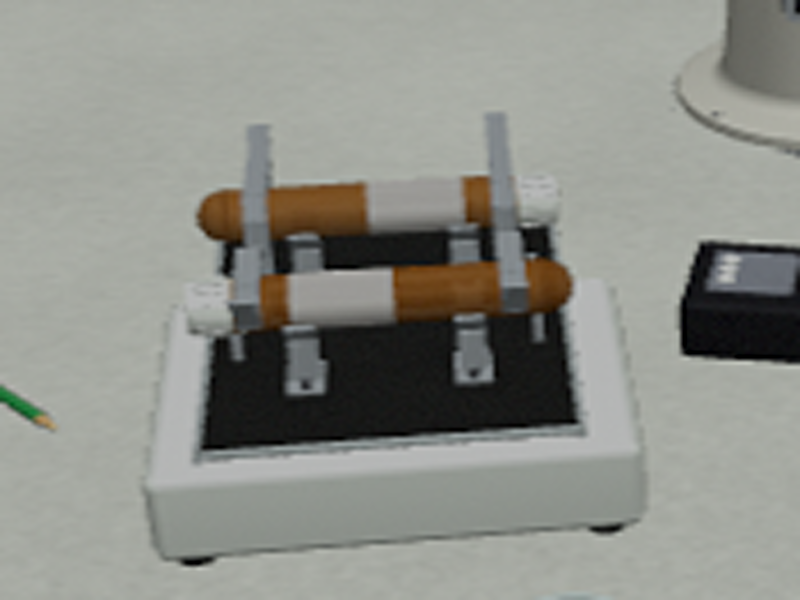

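Both tubes lie in the saddles with their keepers down: the rear lips show at (245,290) and (513,283). The colorimeter is still where it was, at the right edge; the arm hides it from the top camera, so that network hit was false.

```bash
python3 -c "from cell import bot; print(bot.finish_job())"
```

```text
the job is handed in; nothing more can be done
None
```

Both amber tubes are seated centred in the rocker, one per cradle, with both keepers fully down. The rear keeper had stuck up past its balance point, so I nudged it shut with closed fingers. The flask, beaker and colorimeter are where they stood, and I handed the job in at about 31 s of the 69 s allowed.

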